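Weigh the garlic on the sprung hook scale

ROBOT

A 6-joint arm with a two-finger parallel gripper is mounted at the origin on the work surface; the furniture and walls round the work are solid. World frame = base frame: x ahead of the robot, y to its left, z up, the work surface at z = 0. Lengths are in mm, angles in rad, forces in N, time in s.
With the tool pointing down it reaches from about 350 to 975 mm from the base axis. Payload 7.1 kg.
Tool frame: the origin (TCP) lies midway between the tips of the shut fingers; the grasp point (between the pads) lies 19 mm behind it (ctrl.grip_depth is the distance from the TCP to the grasp point, in mm); z points along the fingers, y is the line along which they close (so a half turn about z gives the same grasp; the last joint's range is limited). The gripper opens to 88 mm and grips with 3 to 60 N. Pads are 20 mm wide; open, the fingers measure 115 mm over their backs; the gripper's body (75 mm by 178 mm) begins 61 mm behind the grasp point.
Start: joints at [-0.019, 0.423, 1.63, -0, 1.089, -0.019], TCP at [624.984, 0.026, 185.875] pointing down, gripper open.
Joint ranges: [-3, 3], [-0.9, 2.11], [0.09, 2.58], [-1.31, 4.45], [0.11, 2.69], [-2.54, 2.54]. Speed limits (rad/s): [2.39, 2.39, 3.01, 3.14, 3.14, 3.14].

INTERFACE

Orientations are given as a rotation vector (axis times angle).
In Python, from workcell import ctrl, cams gives the robot as it stands.
- The arm moves only by the tool move_arm, never from a script. Its argument "steps" is a list of rows, each a list of 3 entries, a list of its own where there are three numbers: the shift along the tool's x, y, z in units of 25 mm (1.0 is 25 mm), then the turn about the tool's z in units of 5 degrees (1.0 is 5 degrees), then the closure, from 0 (fully open) to 1 (shut). A call has 1 to 20 rows; each row shifts and turns the commanded pose from where the row before left it, along the tool's axes as they then stand; what a row does not reach is not made up. A row lasts 1/12 s, in which the tool goes at most 41.7 mm and 7.16 degrees, less where a joint would pass 70% of its speed; a pose out of reach is approached as far as the arm can. A call is refused whole if a number of a shift passes 1 or a number of a turn 1, either way. A call with a gripper value outside its range is refused whole. The fingers move at their own pace and stop on an object; the grip force is fixed at half the most. Time passes only in rows, so rows that do not move let the fingers close. It gives the time, the measured TCP pose, the force, the opening and the grip force at its end, in the units of the state.
- ctrl.get_obs(): the state, without advancing time (a new reading comes with each control period).
- cams.get_image(name): name is "scene" or "side" or "wrist"; returns a dict with "image" (420x560x3 uint8, red, green, blue), "camera_matrix" (3x3 intrinsics, pixels), "xyz" and "rotation" of the camera in the world; the wrist camera has in their place "mount" (4x4, takes a point from camera to tool coordinates, whose origin is the TCP and whose axes are the flange's). Camera axes: x right, y down, z forward; pixel columns grow to the right and rows downward; lengths in mm; the calibration is good to about 2 mm. The wrist camera is an equidistant fisheye: a pixel r from the principal point sees the ray r / f radians off the axis. A picture is of the moment at which its call begins: read the wrist's pose just before it. There is no depth.
- ctrl.close_job(): hands the job in; it is judged then, once.
Trained networks look in the newest picture that a camera, given by its name, has taken for a name from the list of things; names that differ only in an ending like _2 or _b are one class to them, and where a whole thing is asked for, a point or a joint stands for the part that bears it (a point fixed in the world has none). Each returns a list of dicts, best first, with "p" (0 to 1); they miss things now and then, are a little off and sometimes report something else, mostly with a low value. They report only what shows in the picture. A call takes as long as a camera call. They do not tell look-alikes from the thing itself.
- cams.boxes_of(camera, thing): "rect" ([centre column, centre row, width, height] in pixels, round what is visible of it).
- cams.cut_out(camera, thing): "pixels" (420x560 bool, what is visible of it) and "rect" ([centre column, centre row, width, height] in pixels, round what is visible of it).
The state is a dict: "t": time; "qpos": joint angles; "qvel": joint speeds; "joint_torque": joint torques, N m; "ee_pos": TCP position; "orientation": TCP orientation; "ft_force": force on the tool from outside, world axes, zero at the start; "moment": the same for the moment, N m; "width": finger opening in mm; "grasp_force": force on a finger pad.
Only numpy, scipy, OpenCV 4.12 (cv2) and the standard library are available. Lean on these libraries where they do the work, as an engineer would, in place of code of your own. Each camera call takes 0.05 s, during which the arm holds its last target. There are 200 camera calls.

TASK

Weigh the garlic: pick up the steel weighing pan with the garlic in it by its wooden grip and hang its wire bail in the hook of the green spring scale. The hook dips as it takes the load, so ease the pan down slowly until the scale alone carries the weight, hold on until the hook has come to rest, and only then let go, so that the hook neither drops nor springs up. Keep the garlic in the pan, do not force the hook, leave the tin, salt shaker and spice jar where they stand, and leave the pan hanging still and free.

Things in the scene. Friction and masses are not known exactly. Their poses are not given: they have to be found in the camera images.
- scale: Green counter spring scale, fixed. Origin on the worktop straight below the hook's saddle, z up. Its x axis runs from the hook's tip to the column: the hook opens to -x, roughly towards the robot (turned up to 0.3 rad). Column 34 x 54 mm, 281 mm high, centred at x = +120 mm; base plate 215 x 100 x 14 mm, x = -55 to +160.
- hook_saddle (a point): Top of the hook's saddle, at its middle, where the bail hangs; 215 mm up unloaded, goes down with the hook. Axes as scale. Hook: 7 mm wire in the x-z plane, flat saddle x = -10 to +10 mm, front tip rising to 14 mm above the saddle (x = -21, -25 over all), behind a slope up to a level arm 12 mm above the saddle (x = +22 to +91), then the carriage, 22 mm wide.
- scale_hook (a joint): Dip of the hook in m: 0 unloaded at its upper stop, grows straight down, lower stop 0.075. Spring 100 N/m from 0 (1 N dips it 10 mm), lightly damped. Delicate: it is jolted if it moves faster than 0.08 m/s up or down (ease it at 0.02), is dragged beyond 0.070, or is pushed with over 12 N. Letting go more than about 5 mm off the level where it carries the whole weight jolts it.
- pan: Loose steel weighing pan, rim 112 mm wide and 36 mm high, with a rigid 6 mm wire bail in its own y-z plane: rim at y = +-55 mm, then y = +-30 at z = 94, y = +-13 at z = 113, apex at z = 118 (wire centre). The hook passes under the apex along the pan's x, either way round. Origin: centre of underside. With garlic it weighs 0.20 to 0.63 kg, not told, so the final dip is 20 to 62 mm.
- pan_apex (a point): Underside of the bail's apex, 115 mm above the pan's underside, on its axis: this rests on the hook's saddle when hung. Axes as pan.
- pan_grip (a point): Point on the pan's axis, 150 mm above its underside, in the upright dark wooden grip that stands above the apex (14 mm in x, 20 mm in y, z = 120 to 166 mm). Hold it here, fingers closing along the pan's y. Axes as pan.
- garlic: Garlic bulb, about 53 mm, loose in the pan. Origin at its underside.
- tin: Bystander: loose round food tin 75 mm wide, 58 mm high, origin at centre of underside.
- salt_shaker: Bystander: loose salt shaker 44 mm wide, 90 mm high, white with grey top, origin at centre of underside.
- spice_jar: Bystander: loose spice jar with black cap, 41 mm wide, 105 mm high, origin at centre of underside.
Not all that is in view belongs to the job. What is shaped like the pan but orange or yellow is not meant.

How it is judged:
By the outcome, as a careful person would: the job done as asked, in the order asked, and still so for the second after the job is handed in, with the robot touching nothing.
It also fails if it takes over 61 s, if anything falls off the work surface, if the arm or the gripper's body presses on something with over 40 N, if the wrist force passes 120 N, or if a joint passes its speed limit or range.

## Working session

There is one attempt and no reset: what is moved stays moved. The work goes in short steps, Python scripts to look and compute and a tool call to move; the robot and the scene stay as the last step left them, time stands still between calls to the robot, and variables do not carry over. Pictures are saved under pics/ and viewed, at most 10 in all, crops included, and the job is handed in when it is done.

Besides the shell and the picture viewer there is one more tool, called after ">>>" as name(argument=value, ...), one argument or row to a line, values as JSON. move_arm: Moves the arm, as the interface text tells. Its arguments: {"type":"object","properties":{"steps":{"type":"array"}},"required":["steps"]}

```bash
mkdir -p pics
cat > h.py <<'E'
import numpy as np,cv2
from workcell import ctrl,cams
from scipy.spatial.transform import Rotation as R
def pix2ray(im,u,v):
    K=np.array(im["camera_matrix"]);d=np.linalg.inv(K)@[u,v,1];Rm=np.array(im["rotation"])
    return np.array(im["xyz"]),Rm@d/np.linalg.norm(d)
def proj(im,P):
    K=np.array(im["camera_matrix"]);c=np.array(im["rotation"]).T@(np.array(P,float)-im["xyz"]);p=K@c;return p[:2]/p[2]
def atz(im,u,v,z):
    o,d=pix2ray(im,u,v);return o+d*(z-o[2])/d[2]
def tri(rs):
    A=0;b=0
    for o,d in rs:
        M=np.eye(3)-np.outer(d,d);A=A+M;b=b+M@o
    return np.linalg.solve(A,b)
E
python3 - <<'E'
from h import *
ims=[]
for n in["scene","side"]:
    im=cams.get_image(n);ims.append(im["image"]);np.save(f"pics/{n}.npy",im,allow_pickle=True)
    print(n,im["xyz"],np.round(im["rotation"],3).tolist(),np.round(im["camera_matrix"],1).tolist())
    for t in["pan","pan_grip","scale","scale_hook","garlic","tin","salt_shaker","spice_jar"]:
        print(t,[(np.round(b["rect"]).astype(int).tolist(),round(b["p"],2)) for b in cams.boxes_of(n,t)[:4]])
    cv2.imwrite(f"pics/{n}0.png",cv2.resize(im["image"][:,:,::-1],(800,600)))
print(ctrl.get_obs())
E
```

```text
scene [-285.89313519 -546.44747701  618.38583861] [-1.855, 0.938, -0.601] [[489.5, 0.0, 278.9], [0.0, 489.5, 205.5], [0.0, 0.0, 1.0]]
pan [([320, 302, 58, 92], 0.93), ([354, 256, 52, 81], 0.92), ([162, 246, 52, 78], 0.92), ([247, 273, 59, 82], 0.79)]
pan_grip [([161, 247, 48, 77], 0.89), ([350, 257, 48, 79], 0.77), ([325, 303, 57, 89], 0.68)]
scale [([261, 186, 63, 133], 0.62)]
scale_hook [([260, 154, 24, 24], 0.64)]
garlic [([345, 276, 25, 21], 0.76), ([354, 257, 48, 81], 0.29)]
tin [([212, 216, 28, 36], 0.82)]
salt_shaker [([368, 236, 20, 38], 0.7)]
spice_jar [([178, 225, 20, 42], 0.6)]
side [509.99891971 763.39679133 509.19300738] [-0.057, -2.62, 1.654] [[394.9, 0.0, 280.0], [0.0, 394.9, 213.8], [0.0, 0.0, 1.0]]
pan [([261, 209, 39, 67], 0.77), ([372, 294, 61, 97], 0.75), ([333, 237, 52, 67], 0.75), ([320, 202, 41, 64], 0.65)]
pan_grip [([372, 292, 69, 95], 0.97), ([260, 210, 34, 69], 0.95), ([332, 238, 42, 73], 0.76), ([319, 206, 44, 64], 0.71)]
scale [([219, 247, 119, 153], 0.84)]
scale_hook [([220, 208, 75, 21], 0.7)]
garlic [([262, 226, 20, 17], 0.68)]
tin [([241, 347, 46, 60], 0.67)]
salt_shaker [([199, 229, 15, 29], 0.82)]
spice_jar [([315, 329, 29, 61], 0.73)]
{'t': 0.9, 'qpos': array([-1.90301088e-02,  4.23080797e-01,  1.62988851e+00, -2.11323128e-05,
        1.08861645e+00, -1.90362087e-02]), 'qvel': array([-0.00176396,  0.00121131,  0.00022943, -0.00081027, -0.00182771,
        0.00093896]), 'joint_torque': array([-2.13562358e-03, -5.44564962e+01, -2.74049324e+01,  6.43853517e-02,
        1.67513645e-02, -2.67985706e-05]), 'ee_pos': array([6.24987489e+02, 6.51637922e-04, 1.85891583e+02]), 'orientation': array([ 2.22141111e+00,  2.22144643e+00, -1.36718709e-05]), 'ft_force': array([ 0.26244133, -0.46095517, -0.05133557]), 'moment': array([ 0.01712981, -0.00062241, -0.01869316]), 'grasp_force': 0.0, 'width': 87.54239470547562}
```

View pics/scene0.png

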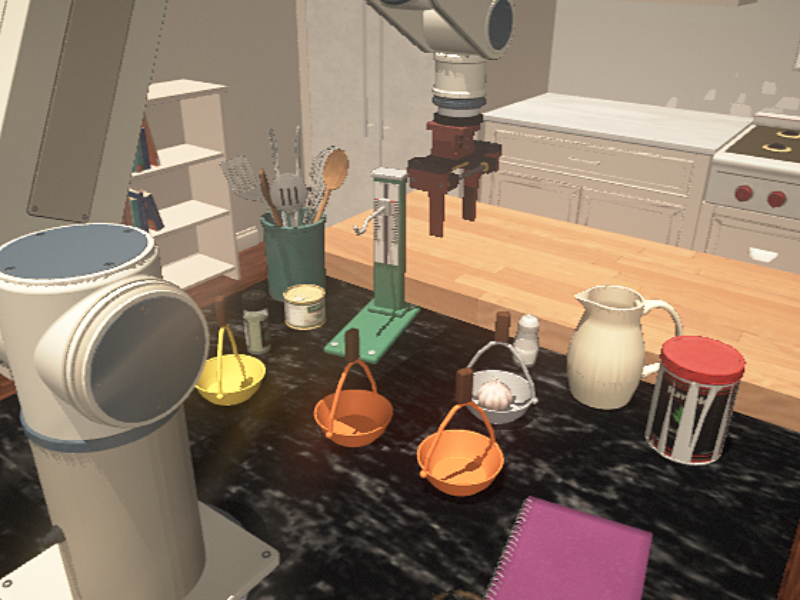

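View pics/side0.png

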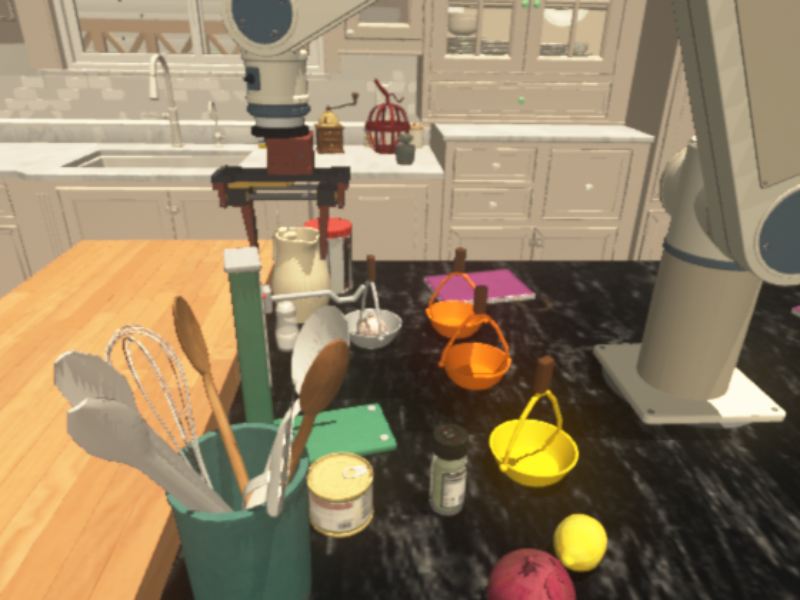

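Scene picture: the steel pan with garlic is at about (350,273) in 560-px coordinates. The pan-shaped lookalikes are orange at (247,290), orange at (322,322) and yellow at (162,265). I choose the steel one, which is the only one holding garlic. In the side view it is at (260,228). The hook tip is at (250,232) in scene and (254,205) in side, scaled from the 800-px view.

```bash
sed -i 's/Rm=np.array(im\["rotation"\])/Rm=R.from_rotvec(im["rotation"]).as_matrix()/; s/np.array(im\["rotation"\]).T@/R.from_rotvec(im["rotation"]).as_matrix().T@/' h.py
python3 - <<'E'
from h import *
S=np.load("pics/scene.npy",allow_pickle=True).item();D=np.load("pics/side.npy",allow_pickle=True).item()
def crop(im,x,y,w,h,k): return cv2.resize(im["image"][y:y+h,x:x+w,::-1],(w*k,h*k),interpolation=cv2.INTER_CUBIC)
a=np.zeros((600,800,3),np.uint8)
for (im,x,y,w,h,k,ox,oy) in[(S,310,200,80,100,5,0,0),(D,230,170,80,100,5,400,0)]:
    c=crop(im,x,y,w,h,k);a[oy:oy+c.shape[0],ox:ox+c.shape[1]]=c
c=crop(S,235,110,80,20*5//1,1)
cv2.imwrite("pics/pan.png",a[:500])
a=np.zeros((600,800,3),np.uint8)
a[:,:400]=crop(S,220,110,100,150,4);a[:,400:]=crop(D,150,170,133,200,3)[:, :400] if 0 else cv2.resize(D["image"][170:330,160:290,::-1],(400,600))[:, :400]
cv2.imwrite("pics/hook.png",a)
print("garlic/pan rough",tri([pix2ray(S,352,218),pix2ray(D,260,178)]))
E
```

```text
garlic/pan rough [ 504.72133949 -159.36939918  168.32224969]
```

View pics/pan.png

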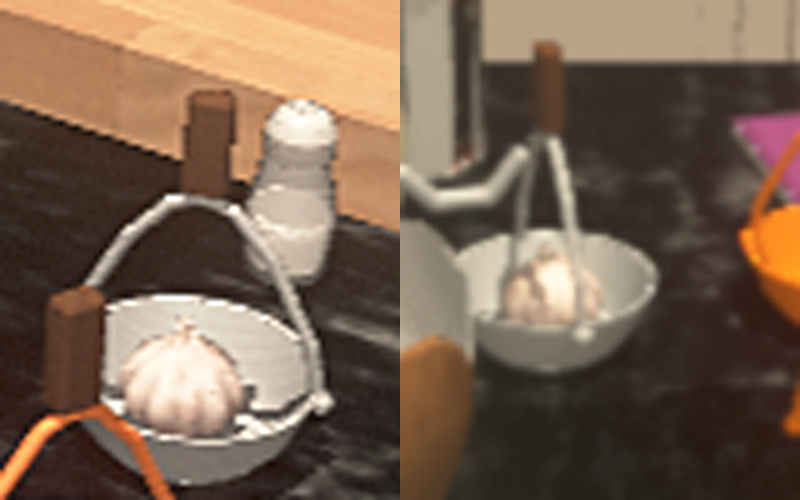

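View pics/hook.png

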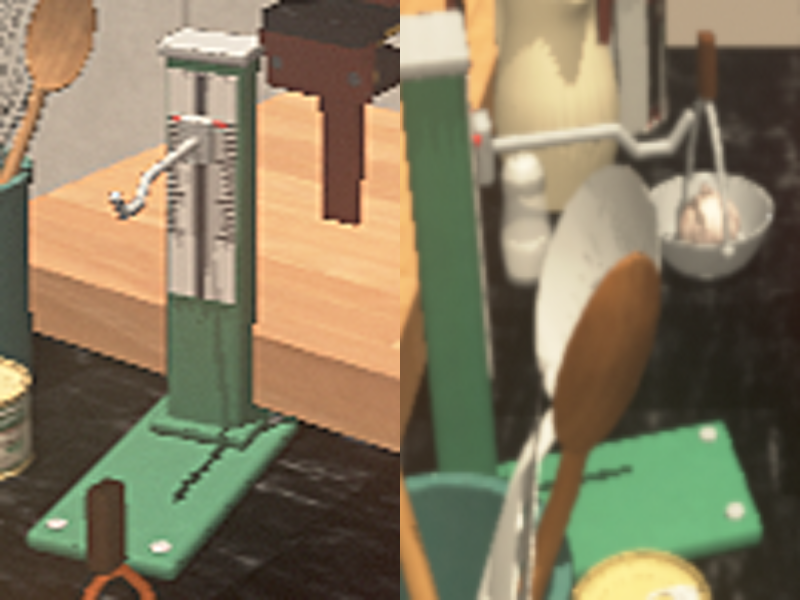

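The close crop confirms the choice: a grey steel pan with garlic in it and the grip top at scene (352,219), side (259,179). The hook tip is at scene (248,159), side (255,200). Next I fit both poses from landmarks.

```bash
cat > fit.py <<'E'
from h import *
from scipy.optimize import least_squares
S=np.load("pics/scene.npy",allow_pickle=True).item();D=np.load("pics/side.npy",allow_pickle=True).item()
def fit(obs,x0,name):
    def T(p,q): return np.array([p[0],p[1],0])+R.from_euler('z',p[2]).apply(q)
    f=lambda p:np.concatenate([proj(im,T(p,np.array(q,float)))-uv for im,uv,q in obs])
    r=least_squares(f,x0,loss='soft_l1');print(name,np.round(r.x,3),r.cost,"\n",np.round(f(r.x).reshape(-1,2),1).tolist());return r.x
s4=lambda x,y:(220+x/4,110+y/4)
d3=lambda x,y:(160+(x-400)*130/400,170+y*160/600)
obs=[(S,s4(30,537),(-55,50,14)),(S,s4(172,570),(-55,-50,14)),(S,s4(300,422),(160,-50,14)),
(S,s4(116,193),(-21,0,226)),(S,s4(125,212),(-8,0,211.5)),(S,s4(152,168),(22,0,223.5)),
(D,d3(722,423),(-55,-50,14)),(D,d3(762,530),(-55,50,14)),(D,d3(693,113),(-21,0,226)),(D,d3(655,153),(-8,0,211.5)),(D,d3(634,150),(10,0,211.5)),(D,d3(620,138),(22,0,223.5))]
sc=fit(obs,[620,150,0.],"scale")
p5=lambda x,y:(310+x/5,200+y/5)
q5=lambda x,y:(230+(x-400)/5,170+y/5)
for y0 in (-1.,0.,1.):
  obs=[(S,p5(212,97),(0,0,166)),(S,p5(205,190),(0,0,122)),(S,p5(322,402),(0,-56,36)),
  (D,q5(547,45),(0,0,166)),(D,q5(545,132),(0,0,122)),(D,q5(583,333),(0,56,36))]
  pa=fit(obs,[505,-160,y0],"pan")
E
python3 fit.py
python3 - <<'E'
from h import *
S=np.load("pics/scene.npy",allow_pickle=True).item();D=np.load("pics/side.npy",allow_pickle=True).item()
for n,a,b in[("tin",(212,234),(241,377)),("salt",(368,255),(199,243.5)),("jar",(178,246),(315,359))]: print(n,atz(S,*a,0),atz(D,*b,0))
E
```

```text
scale [5.38995e+02 1.20663e+02 2.32000e-01] 16.062150858835945 
 [[-2.2, -1.2], [-0.1, -0.8], [0.4, -1.7], [-0.4, 1.2], [-0.1, 0.5], [-1.4, 2.5], [0.0, -1.9], [-0.1, -1.3], [-2.1, 0.9], [3.2, -1.7], [0.1, 0.2], [-2.3, -2.1]]
pan [ 505.735 -160.362    6.556] 2.9845249976700137 
 [[-0.0, -0.1], [-0.3, 0.4], [-0.4, -1.2], [0.0, -0.5], [0.5, -1.5], [-0.7, -1.7]]
pan [ 5.05735e+02 -1.60362e+02  2.73000e-01] 2.984524997789392 
 [[-0.0, -0.1], [-0.3, 0.4], [-0.4, -1.2], [0.0, -0.5], [0.5, -1.5], [-0.7, -1.7]]
pan [ 5.05735e+02 -1.60362e+02  2.73000e-01] 2.984524997662884 
 [[-0.0, -0.1], [-0.3, 0.4], [-0.4, -1.2], [0.0, -0.5], [0.5, -1.5], [-0.7, -1.7]]
tin [505.29509107 230.48341381   0.        ] [5.39451638e+02 3.02276458e+02 5.68434189e-14]
salt [ 654.48023392 -136.96099397    0.        ] [ 662.22533851 -130.49665269    0.        ]
jar [411.08533454 255.78212134   0.        ] [415.6221403  269.12959253   0.        ]
```

>>> move_arm(
  steps=[
    [[-0.8,-0.6,-0.1],0,0],
    [[-0.8,-0.6,-0.1],0,0],
    [[-0.8,-0.6,-0.1],0,0],
    [[-0.8,-0.6,-0.1],0,0],
    [[-0.8,-0.6,-0.1],0,0],
    [[-0.8,-0.6,-0.1],0,0],
    [[-0.8,-0.6,0],0,0],
    [[-0.82,-0.57,0],0,0],
    [[0,0,0],1,0],
    [[0,0,0],1,0],
    [[0,0,0],1,0],
    [[0,0,0],1,0],
    [[0,0,0],1,0],
    [[0,0,0],1,0],
    [[0,0,0],1,0],
    [[0,0,0],1,0],
    [[0,0,0],1,0],
    [[0,0,0],1,0],
    [[0,0,0],1,0],
    [[0,0,0],1,0],
  ],
)

```text
t: 2.57
ee_pos: [505.8, -160.5, 201.0]
orientation: [3.036, 0.807, 0.0]
ft_force: [-0.4, 0.3, 0.6]
width: 87.6
grasp_force: 0.0
```

>>> move_arm(
  steps=[
    [[0,0,0],1,0],
    [[0,0,0],1,0],
    [[0,0,0],0.9,0],
    [[0,0,0],0,0],
    [[0,0,0],0,0],
  ],
)

```text
t: 2.98
ee_pos: [505.7, -160.5, 200.9]
orientation: [3.112, 0.427, 0.0]
ft_force: [0.5, 0.0, 0.1]
width: 87.6
grasp_force: 0.0
```

```bash
cat >> h.py <<'E'
def grab(n,tag):
    o=ctrl.get_obs();im=cams.get_image(n);im["obs"]=o;np.save(f"pics/{tag}.npy",im,allow_pickle=True)
    return im
def wproj(im,P):
    M=np.array(im["mount"]);o=im["obs"];t=R.from_rotvec(o["orientation"]).inv().apply(np.array(P,float)-o["ee_pos"])
    c=np.linalg.inv(M)@np.append(t,1);K=np.array(im["camera_matrix"]);th=np.arctan2(np.hypot(c[0],c[1]),c[2]);ph=np.arctan2(c[1],c[0])
    return np.array([K[0,2]+K[0,0]*th*np.cos(ph),K[1,2]+K[1,1]*th*np.sin(ph)])
E
python3 - <<'E'
from h import *
w=grab("wrist","w1");print(np.round(w["mount"],2).tolist(),w["camera_matrix"].tolist(),w["obs"]["ee_pos"],w["obs"]["orientation"])
a=cv2.resize(w["image"][:,:,::-1],(800,600)).copy()
p=np.array([505.7,-160.4,0]);r=R.from_euler('z',.273)
for q in [(0,0,166),(0,56,36),(0,-56,36),(56,0,36),(-56,0,36),(0,0,118)]:
    u=wproj(w,p+r.apply(q))*800/560;cv2.circle(a,tuple(int(v) for v in u),4,(255,0,255),1)
r=R.from_euler('z',.232);p=np.array([539,120.7,0])
for q in [(-21,0,226),(-10,0,215),(22,0,223.5),(-55,50,14),(-55,-50,14),(160,-50,14)]:
    u=wproj(w,p+r.apply(q))*800/560;cv2.circle(a,tuple(int(v) for v in u),4,(255,0,255),1)
cv2.imwrite("pics/w1.png",a)
S=np.load("pics/scene.npy",allow_pickle=True).item();D=np.load("pics/side.npy",allow_pickle=True).item()
for a,b in[((324,260),(321,176)),((246,233),(337,203)),((155,209),(381,251))]: print(tri([pix2ray(S,*a),pix2ray(D,*b)]))
E
```

```text
[[-0.0, -0.95, -0.3, 82.28], [1.0, -0.0, -0.0, 0.53], [0.0, -0.3, 0.95, -199.28], [0.0, 0.0, 0.0, 1.0]] [[325.19226210127806, 0.0, 281.4850802597087], [0.0, 325.19226210127806, 210.5517566604669], [0.0, 0.0, 1.0]] [ 505.74287344 -160.48035152  200.93589883] [3.11234986e+00 4.27324965e-01 1.06025496e-04]
[ 347.2960768  -190.13257558  161.48238445]
[338.14949422 -21.35547324 161.17907749]
[301.00624917 190.5601428  164.09220502]
```

View pics/w1.png

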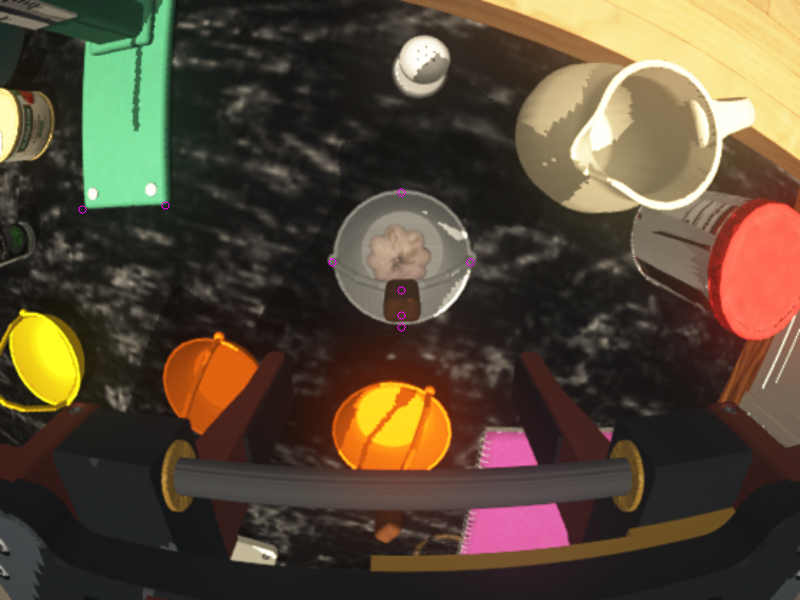

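The wrist picture agrees with the fit: rim and grip markers lie on the pan (rim centre about (401,260), grip at (401,300)), with no obstacle near the fingers. I descend, close and lift.

>>> move_arm(
  steps=[
    [[0,0,0.5],0,0],
    [[0,0,0.5],0,0],
    [[0,0,0.5],0,0],
    [[0,0,0.5],0,0],
    [[0,0,0.4],0,0],
    [[0,0,0.25],0,0],
    [[0,0,0.15],0,0],
    [[0,0,0],0,0],
    [[0,0,0],0,0.5],
    [[0,0,0],0,0.7],
    [[0,0,0],0,0.9],
    [[0,0,0],0,1],
    [[0,0,0],0,1],
    [[0,0,0],0,1],
    [[0,0,0],0,1],
    [[0,0,0],0,1],
    [[0,0,0],0,1],
    [[0,0,0],0,1],
  ],
)

```text
t: 4.53
ee_pos: [505.7, -160.5, 130.8]
orientation: [-3.113, -0.424, 0.0]
ft_force: [-0.4, 0.3, 0.3]
width: 24.7
grasp_force: 0.0
```

>>> move_arm(
  steps=[
    [[0,0,0],0,1],
    [[0,0,0],0,1],
    [[0,0,0],0,1],
    [[0,0,0],0,1],
  ],
)

```text
t: 4.87
ee_pos: [505.7, -160.5, 130.9]
orientation: [-3.113, -0.424, 0.0]
ft_force: [0.7, 0.2, -0.9]
width: 1.2
grasp_force: 0.0
```

>>> move_arm(
  steps=[
    [[0,0,-0.1],0,1],
    [[0,0,-0.2],0,1],
    [[0,0,-0.3],0,1],
    [[0,0,-0.4],0,1],
    [[0,0,-0.4],0,1],
    [[0,0,-0.4],0,1],
    [[0,0,-0.3],0,1],
    [[0,0,-0.2],0,1],
    [[0,0,-0.1],0,1],
    [[0,0,0],0,1],
    [[0,0,0],0,1],
    [[0,0,0],0,1],
    [[0,0,0],0,1],
    [[0,0,0],0,1],
  ],
)

```text
t: 6.03
ee_pos: [505.5, -160.4, 190.4]
orientation: [-3.113, -0.424, 0.001]
ft_force: [0.6, -0.0, 0.2]
width: 0.2
grasp_force: 0.0
```

The fingers closed on nothing. I look again before trying anything.

Run:
```python
from h import *
a=np.zeros((600,800,3),np.uint8)
S=grab("scene","s2");D=grab("side","d2");w=grab("wrist","w2")
c=lambda im,x,y,w_,h_:cv2.resize(im["image"][y:y+h_,x:x+w_,::-1],(400,300),interpolation=cv2.INTER_CUBIC)
a[:300,:400]=c(S,270,180,160,120);a[:300,400:]=c(D,180,130,160,120);a[300:,:400]=c(w,200,120,160,120);a[300:,400:]=c(w,0,0,560,420)
cv2.imwrite("pics/c2.png",a)
print(wproj(w,w["obs"]["ee_pos"]),proj(S,w["obs"]["ee_pos"]),proj(D,w["obs"]["ee_pos"]))
```

```text
[280.8009571  238.50995857] [353.31482423 208.30148692] [259.42206265 169.08053235]
```

View pics/c2.png

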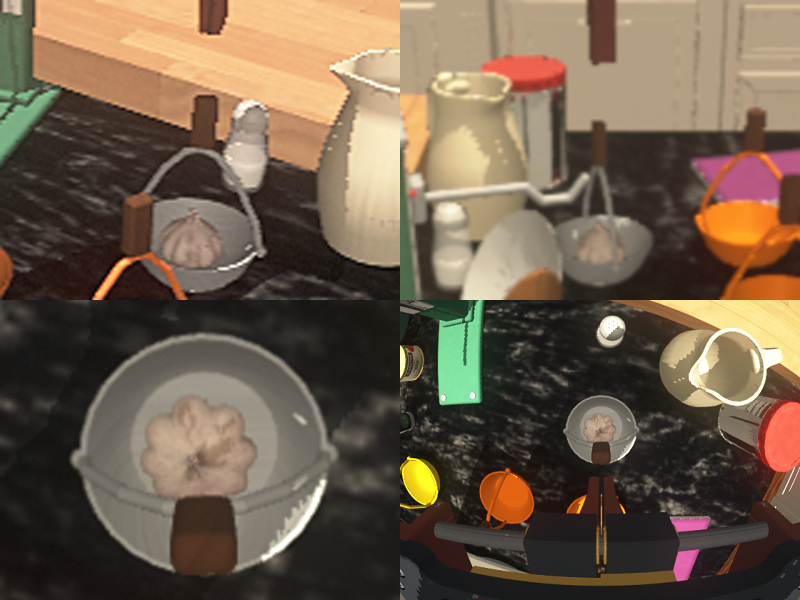

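Run:
```python
from h import *
S=np.load("pics/scene.npy",allow_pickle=True).item();D=np.load("pics/side.npy",allow_pickle=True).item()
print("shut tip",tri([pix2ray(S,354.5,193.5),pix2ray(D,261,155)]), "obs",ctrl.get_obs()["ee_pos"],ctrl.get_obs()["qpos"])
# start: open along world x; tips
print("open a",tri([pix2ray(S,306,165),pix2ray(D,280,178)]),"b",tri([pix2ray(S,329,154),pix2ray(D,226,178)]))
print([proj(S,(625+s*50,0,z)) .round(0).tolist() for s in(-1,1) for z in(186,215)],[proj(D,(625+s*50,0,z)).round(0).tolist() for s in(-1,1) for z in(186,215)])
```

```text
shut tip [ 501.29633513 -162.50281966  225.30392522] obs [ 505.63093231 -160.41452303  190.62399087] [-3.29650084e-01  2.79159856e-01  1.83391477e+00  5.64641781e-06
  1.02899275e+00  9.70597164e-01]
open a [478.66991844 -43.24881647 236.88634087] b [588.37352087 -39.23172715 233.04932192]
[[305.0, 180.0], [305.0, 168.0], [327.0, 167.0], [328.0, 156.0]] [[227.0, 196.0], [226.0, 183.0], [178.0, 197.0], [177.0, 184.0]]
```

Run:
```python
from h import *
w=np.load("pics/w2.npy",allow_pickle=True).item();e=w["obs"]["ee_pos"]
print(ctrl.grip_depth,[wproj(w,e+[0,0,z]).round(0).tolist() for z in(0,20,34)])
a=w["image"][200:320,230:330,::-1];cv2.imwrite("pics/tip.png",cv2.resize(a,(500,600),interpolation=cv2.INTER_CUBIC))
```

```text
18.700000000000003 [[281.0, 239.0], [281.0, 251.0], [281.0, 261.0]]
```

View pics/tip.png

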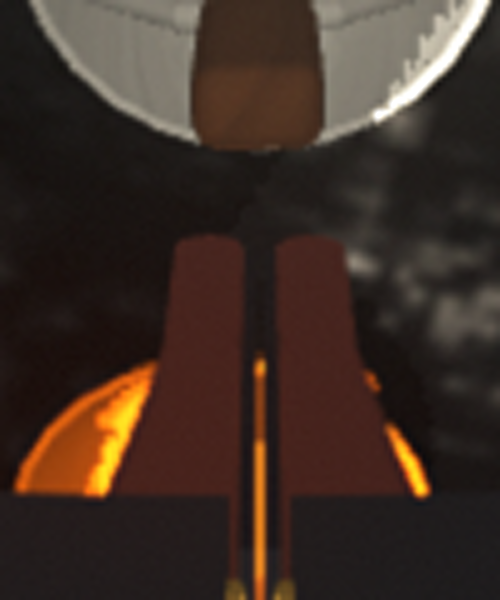

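Run:
```python
from h import *
S=np.load("pics/scene.npy",allow_pickle=True).item();D=np.load("pics/side.npy",allow_pickle=True).item()
print("lid",tri([pix2ray(S,491,251),pix2ray(D,229,160)]),"jug",tri([pix2ray(S,425,210),pix2ray(D,208,163)]))
```

```text
lid [ 598.32932214 -408.51606761  136.14225418] jug [ 640.6209729  -261.48064758  168.55539248]
```

>>> move_arm(
  steps=[
    [[0,0,0],0,0],
    [[0,0,0],0,0],
    [[0,0,0],0,0],
    [[0,0,0],0,0],
    [[0,0,0],0,0],
    [[0,0,0],0,0],
    [[0,0,0],0,0],
    [[0,0,0],0,0],
    [[0,0,0],0,0],
    [[0,0,0],0,0],
  ],
)

```text
t: 7.02
ee_pos: [505.8, -160.5, 190.9]
orientation: [3.113, 0.424, 0.0]
ft_force: [0.0, -0.3, 0.5]
width: 63.8
grasp_force: 0.0
```

>>> move_arm(
  steps=[
    [[0,0,0.5],0,0],
    [[0,0,0.5],0,0],
    [[0,0,0.5],0,0],
    [[0,0,0.5],0,0],
    [[0,0,0.4],0,0],
    [[0,0,0.3],0,0],
    [[0,0,0.3],0,0],
    [[0,0,0.3],0,0],
    [[0,0,0.2],0,0],
    [[0,0,0.1],0,0],
    [[0,0,0],0,0],
  ],
)

```text
t: 7.93
ee_pos: [505.5, -160.4, 100.4]
orientation: [-3.113, -0.424, 0.001]
ft_force: [-0.1, 0.5, 0.8]
width: 87.8
grasp_force: 0.0
```

Run:
```python
from h import *
a=np.zeros((600,800,3),np.uint8)
D=grab("side","d3");S=grab("scene","s3")
print(D["obs"]["ee_pos"],D["obs"]["ft_force"])
a[:,:400]=cv2.resize(S["image"][160:280,310:390,::-1],(400,600));a[:,400:]=cv2.resize(D["image"][120:240,220:300,::-1],(400,600))
cv2.imwrite("pics/c3.png",a)
```

```text
[ 505.48680226 -160.38583573  100.39440756] [-0.1040676   0.45579957  0.84746132]
```

View pics/c3.png

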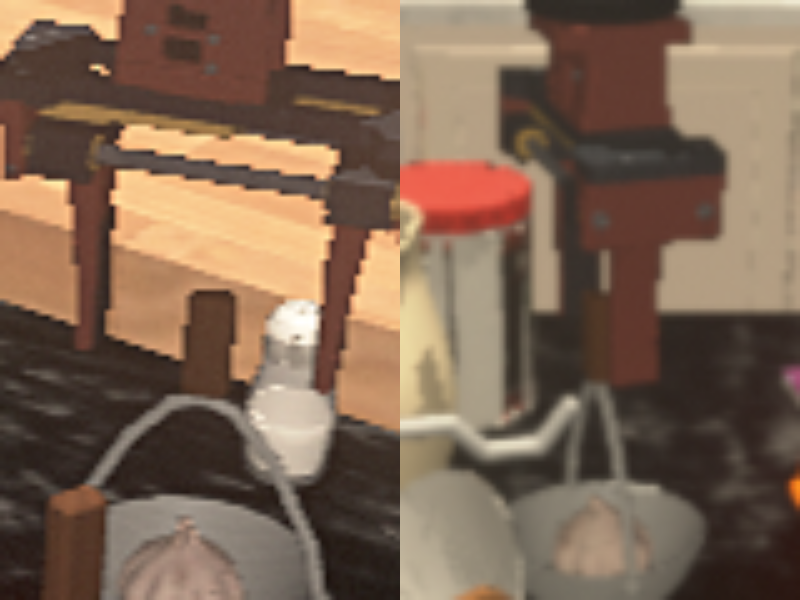

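Both views now show the finger tips level with the lower third of the grip: scene tips at (85,350) and (330,390) with the grip between them from row 293 to 390. The real tips are therefore about 33 mm above the reported TCP. I close here.

>>> move_arm(
  steps=[
    [[0,0,0],0,0.5],
    [[0,0,0],0,0.7],
    [[0,0,0],0,0.9],
    [[0,0,0],0,1],
    [[0,0,0],0,1],
    [[0,0,0],0,1],
    [[0,0,0],0,1],
    [[0,0,0],0,1],
    [[0,0,0],0,1],
    [[0,0,0],0,1],
    [[0,0,0],0,1],
    [[0,0,0],0,1],
    [[0,0,0],0,1],
  ],
)

```text
t: 9.12
ee_pos: [505.8, -160.4, 100.9]
orientation: [-3.113, -0.424, -0.0]
ft_force: [-0.4, 0.4, -0.3]
width: 19.8
grasp_force: 29.9
```

>>> move_arm(
  steps=[
    [[0,0,-0.1],0,1],
    [[0,0,-0.2],0,1],
    [[0,0,-0.3],0,1],
    [[0,0,-0.3],0,1],
    [[0,0,-0.1],0,1],
    [[0,0,0],0,1],
    [[0,0,0],0,1],
    [[0,0,0],0,1],
  ],
)

```text
t: 9.78
ee_pos: [505.5, -160.4, 125.8]
orientation: [-3.113, -0.424, 0.0]
ft_force: [0.0, 0.4, -4.7]
width: 19.7
grasp_force: 29.9
```

>>> move_arm(
  steps=[
    [[0,0,-0.1],0,1],
    [[0,0,-0.25],0,1],
    [[0,0,-0.4],0,1],
    [[0,0,-0.4],0,1],
    [[0,0,-0.4],0,1],
    [[0,0,-0.4],0,1],
    [[0,0,-0.4],0,1],
    [[0,0,-0.4],0,1],
    [[0,0,-0.4],0,1],
    [[0,0,-0.35],0,1],
    [[0,0,-0.2],0,1],
    [[0,0,-0.1],0,1],
    [[0,0,0],0,1],
  ],
)

```text
t: 10.87
ee_pos: [506.0, -160.5, 221.4]
orientation: [3.113, 0.424, 0.001]
ft_force: [-0.2, 0.2, -4.3]
width: 19.8
grasp_force: 29.9
```

>>> move_arm(
  steps=[
    [[0,-0.15,0],0,1],
    [[0,-0.3,0],0,1],
    [[0.08,-0.45,0],0,1],
    [[0.08,-0.6,0],0,1],
    [[0.08,-0.6,0],0,1],
    [[0.08,-0.6,0],0,1],
    [[0.08,-0.6,0],0,1],
    [[0.08,-0.6,0],0,1],
    [[0.08,-0.6,0],0,1],
    [[0.08,-0.6,0],0,1],
    [[0.08,-0.6,0],0,1],
    [[0.08,-0.6,0],0,1],
    [[0.08,-0.6,0],0,1],
    [[0.08,-0.6,0],0,1],
    [[0.08,-0.6,0],0,1],
    [[0.08,-0.6,0],0,1],
    [[0,-0.6,0],0,1],
    [[0,-0.45,0],0,1],
    [[0,-0.45,0],0,1],
    [[0,-0.3,0],0,1],
  ],
)

```text
t: 12.53
ee_pos: [461.8, 101.3, 220.7]
orientation: [-3.113, -0.425, 0.001]
ft_force: [-0.4, -0.2, -4.1]
width: 19.5
grasp_force: 29.9
```

>>> move_arm(
  steps=[
    [[0,-0.1,0],0.2,1],
    [[0,0,0],0.27,1],
    [[0,0,0],0,1],
    [[0,0,0],0,1],
  ],
)

```text
t: 12.87
ee_pos: [462.0, 102.0, 220.9]
orientation: [3.121, 0.359, 0.0]
ft_force: [0.6, -0.8, -3.8]
width: 20.0
grasp_force: 29.9
```

Run:
```python
from h import *
a=np.zeros((600,800,3),np.uint8)
f=[]
D=grab("side","d4");f.append(ctrl.get_obs()["ft_force"]);S=grab("scene","s4");f.append(ctrl.get_obs()["ft_force"])
w=grab("wrist","w4");f.append(ctrl.get_obs()["ft_force"])
print(np.array(f).round(1).tolist(),w["obs"]["ee_pos"],w["obs"]["orientation"])
e=w["obs"]["ee_pos"]
print("apex proj",proj(S,e+[0,0,17.1]),proj(D,e+[0,0,17.1]),"tip",proj(S,(518.6,115.9,226)),proj(D,(518.6,115.9,226)))
a[:,:400]=cv2.resize(S["image"][120:240,200:280,::-1],(400,600),interpolation=cv2.INTER_CUBIC)
a[:300,400:]=cv2.resize(D["image"][165:255,210:330,::-1],(400,300),interpolation=cv2.INTER_CUBIC)
a[300:,400:]=cv2.resize(w["image"][:,:,::-1],(400,300))
cv2.imwrite("pics/c4.png",a)
```

```text
[[1.3, 1.3, -4.0], [-0.5, -0.2, -2.7], [-0.5, 0.5, -2.6]] [462.05173982 101.89868971 220.86148484] [3.12095147e+00 3.58681409e-01 2.55225300e-05]
apex proj [236.92890886 162.95413916] [284.32112319 191.64437802] tip [248.57975031 159.39974893] [253.0676742  201.00704091]
```

View pics/c4.png

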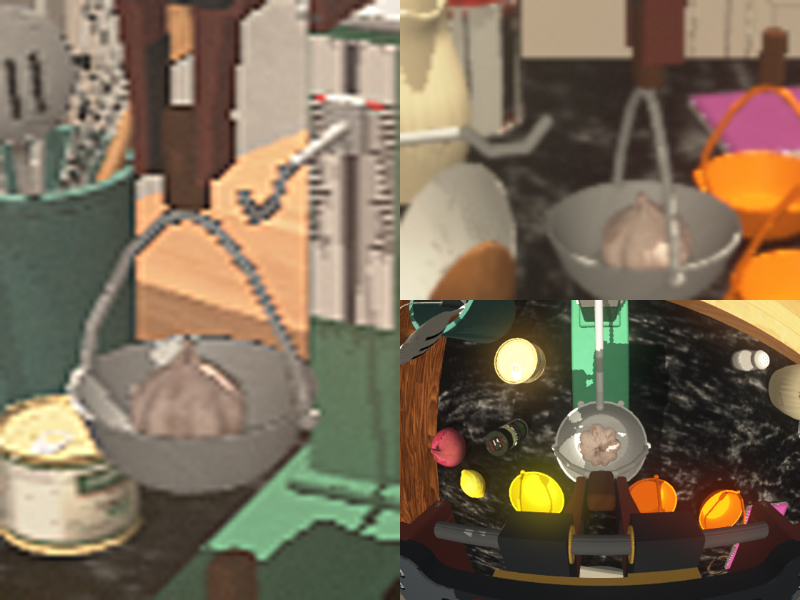

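Run:
```python
from h import *
w=np.load("pics/w4.npy",allow_pickle=True).item();im=w["image"]
r=R.from_euler('z',.232);p=np.array([539,120.7,0])
for q in [(-21,0,229),(-10,0,211.5),(10,0,211.5),(22,0,223.5),(60,0,223.5),(-55,50,14),(-55,-50,14)]:
    print(q,wproj(w,p+r.apply(q)).round(1))
e=w["obs"]["ee_pos"]; t=R.from_rotvec(w["obs"]["orientation"]).as_matrix();print("tool x yaw",np.arctan2(t[1,0],t[0,0]))
print("grip top",wproj(w,e+[0,0,65]))
cv2.imwrite("pics/w4c.png",cv2.resize(im[0:170,230:330,::-1],(470,800))[:600] if 0 else cv2.resize(im[0:150,220:340,::-1],(480,600),interpolation=cv2.INTER_CUBIC))
```

```text
(-21, 0, 229) [279.3 152. ]
(-10, 0, 211.5) [279.4 131.6]
(10, 0, 211.5) [279.3 100.4]
(22, 0, 223.5) [279.1  80. ]
(60, 0, 223.5) [278.9  19.6]
(-55, 50, 14) [241.  157.8]
(-55, -50, 14) [320.2 157.5]
tool x yaw 0.2288498440682464
grip top [280.43538179 289.98655443]
```

View pics/w4c.png

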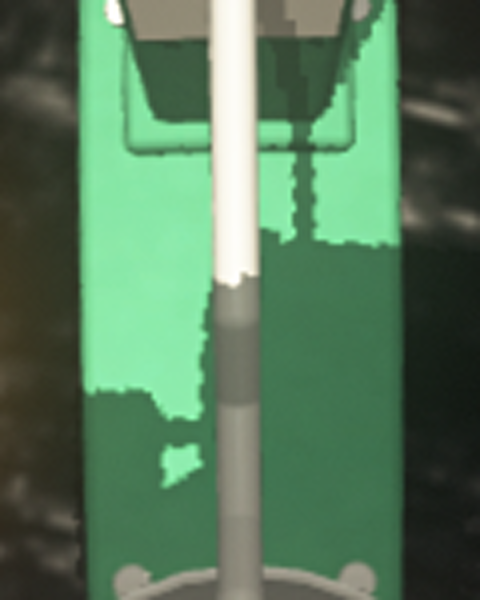

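The overlay agrees with the picture: hook wire at column 279–280 (predicted 279.3), bends at rows 80.5 and 101 (predicted 80 and 100.4). I thread the bail over the hook tip.

>>> move_arm(
  steps=[
    [[0.1,-0.03,0],0,1],
    [[0.2,0,0],0,1],
    [[0.2,0,0],0,1],
    [[0.2,0,0],0,1],
    [[0.2,0,0],0,1],
    [[0.2,0,0],0,1],
    [[0.2,0,0],0,1],
    [[0.2,0,0],0,1],
    [[0.2,0,0],0,1],
    [[0.2,0,0],0,1],
    [[0.2,0,0],0,1],
    [[0.2,0,0],0,1],
    [[0.2,0,0],0,1],
    [[0.2,0,0],0,1],
    [[0.2,0,0],0,1],
    [[0.2,0,0],0,1],
    [[0.07,0,0],0,1],
    [[0,0,0],0,1],
    [[0,0,0],0,1],
  ],
)

```text
t: 14.6
ee_pos: [538.7, 121.1, 220.7]
orientation: [3.121, 0.36, -0.001]
ft_force: [0.0, -0.4, -3.7]
width: 19.7
grasp_force: 29.9
```

Run:
```python
from h import *
a=np.zeros((600,800,3),np.uint8)
D=grab("side","d5");S=grab("scene","s5");w=grab("wrist","w5")
f=[]
for i in range(6): cams.get_image("wrist");f.append(ctrl.get_obs()["ft_force"][2])
print(np.round(f,1),w["obs"]["ee_pos"])
a[:,:400]=cv2.resize(S["image"][120:240,210:290,::-1],(400,600),interpolation=cv2.INTER_CUBIC)
a[:300,400:]=cv2.resize(D["image"][170:230,205:285,::-1],(400,300),interpolation=cv2.INTER_CUBIC)
a[300:,400:]=cv2.resize(w["image"][120:300,160:400,::-1],(400,300),interpolation=cv2.INTER_CUBIC)
cv2.imwrite("pics/c5.png",a)
```

```text
[-3.5 -4.6 -4.1 -3.  -4.7 -3.9] [538.58349361 121.06221255 220.78680904]
```

View pics/c5.png

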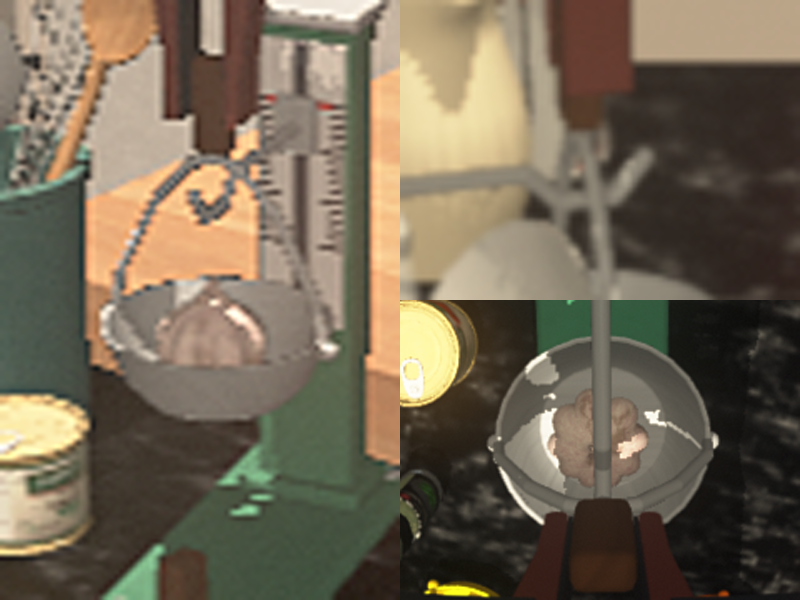

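The bail is threaded: the hook tip shows through it in scene at (210,210) and side at (640,165). The apex is over the saddle, the garlic is in the pan, and the weight is about 4 N, so the dip should be about 40 mm. I ease it down.

>>> move_arm(
  steps=[
    [[0,0,0.1],0,1],
    [[0,0,0.1],0,1],
    [[0,0,0.1],0,1],
    [[0,0,0.1],0,1],
    [[0,0,0.08],0,1],
    [[0,0,0.06],0,1],
    [[0,0,0.06],0,1],
    [[0,0,0.06],0,1],
    [[0,0,0.06],0,1],
    [[0,0,0.06],0,1],
    [[0,0,0.06],0,1],
    [[0,0,0.06],0,1],
    [[0,0,0.06],0,1],
    [[0,0,0.06],0,1],
    [[0,0,0.06],0,1],
    [[0,0,0.06],0,1],
    [[0,0,0],0,1],
    [[0,0,0],0,1],
  ],
)

```text
t: 16.55
ee_pos: [538.9, 121.1, 192.4]
orientation: [-3.121, -0.36, -0.0]
ft_force: [-0.1, 0.4, -2.9]
width: 19.8
grasp_force: 29.9
```

>>> move_arm(
  steps=[
    [[0,0,0.06],0,1],
    [[0,0,0.06],0,1],
    [[0,0,0.06],0,1],
    [[0,0,0.06],0,1],
    [[0,0,0.06],0,1],
    [[0,0,0.06],0,1],
    [[0,0,0.06],0,1],
    [[0,0,0.06],0,1],
    [[0,0,0.06],0,1],
    [[0,0,0.06],0,1],
    [[0,0,0],0,1],
    [[0,0,0],0,1],
    [[0,0,0],0,1],
  ],
)

```text
t: 17.63
ee_pos: [539.0, 121.2, 177.5]
orientation: [-3.121, -0.36, -0.0]
ft_force: [0.2, 0.4, -0.4]
width: 19.7
grasp_force: 29.9
```

```bash
cat > f.py <<'E'
from h import *
f=[]
for i in range(8): cams.get_image("wrist");f.append(ctrl.get_obs()["ft_force"])
print(np.mean(f,0).round(2),np.std(f,0).round(2),ctrl.get_obs()["ee_pos"],ctrl.get_obs()["t"])
E
python3 f.py
```

```text
[ 0.6   0.4  -1.32] [0.44 0.45 0.57] [538.95650202 121.17049989 177.43492331] 18.0333
```

>>> move_arm(
  steps=[
    [[0,0,0.05],0,1],
    [[0,0,0.05],0,1],
    [[0,0,0.05],0,1],
    [[0,0,0.05],0,1],
    [[0,0,0.05],0,1],
    [[0,0,0.05],0,1],
    [[0,0,0.05],0,1],
    [[0,0,0.05],0,1],
    [[0,0,0],0,1],
    [[0,0,0],0,1],
    [[0,0,0],0,1],
  ],
)

```text
t: 18.95
ee_pos: [539.0, 121.2, 167.4]
orientation: [-3.121, -0.36, -0.0]
ft_force: [2.0, 1.2, 0.4]
width: 19.8
grasp_force: 29.9
```

```bash
sed -i 's/range(8)/range(30)/' f.py; python3 f.py
```

```text
[ 0.88  0.35 -0.32] [0.58 0.54 0.51] [538.93565859 121.14288098 167.39382767] 20.45
```

>>> move_arm(
  steps=[
    [[0,0,0.04],0,1],
    [[0,0,0.04],0,1],
    [[0,0,0.04],0,1],
    [[0.02,0,0],0,1],
    [[0,0,0],0,1],
    [[0,0,0],0,1],
    [[0,0,0],0,1],
    [[0,0,0],0,1],
    [[0,0,0],0,1],
    [[0,0,0],0,1],
  ],
)

```text
t: 21.28
ee_pos: [539.1, 121.2, 164.3]
orientation: [3.121, 0.36, -0.001]
ft_force: [-0.5, -1.1, 0.6]
width: 19.7
grasp_force: 29.9
```

```bash
python3 f.py
```

```text
[-1.92 -0.43 -0.09] [0.42 0.52 0.5 ] [539.37486241 121.24071698 164.38950264] 22.7833
```

>>> move_arm(
  steps=[
    [[-0.013,0,0],0,1],
    [[0,0,0.01],0,1],
    [[0,0,0],0,1],
    [[0,0,0],0,1],
    [[0,0,0],0,1],
    [[0,0,0],0,1],
    [[0,0,0],0,1],
    [[0,0,0],0,1],
    [[0,0,0],0,1],
    [[0,0,0],0,1],
    [[0,0,0],0,1],
    [[0,0,0],0,1],
  ],
)

```text
t: 23.78
ee_pos: [539.2, 121.2, 164.2]
orientation: [-3.121, -0.36, -0.0]
ft_force: [-0.6, 0.3, -0.2]
width: 20.0
grasp_force: 29.9
```

```bash
python3 f.py
```

```text
[0.32 0.34 0.01] [0.54 0.47 0.48] [539.18874215 121.1834882  164.18004454] 25.2833
```

Forces are near zero on all axes and the hook is at rest, so I release.

>>> move_arm(
  steps=[
    [[0,0,0],0,0.7],
    [[0,0,0],0,0.6],
    [[0,0,0],0,0.4],
    [[0,0,0],0,0.2],
    [[0,0,0],0,0],
    [[0,0,0],0,0],
    [[0,0,0],0,0],
    [[0,0,0],0,0],
    [[0,0,0],0,0],
    [[0,0,0],0,0],
    [[0,0,0],0,0],
    [[0,0,0],0,0],
    [[0,0,0],0,0],
    [[0,0,0],0,0],
  ],
)

```text
t: 26.45
ee_pos: [539.1, 121.2, 164.1]
orientation: [-3.121, -0.36, 0.0]
ft_force: [-0.4, 0.4, -0.2]
width: 87.7
grasp_force: 0.0
```

Run:
```python
from h import *
e=np.array([539.2,121.2,164.2]);print(ctrl.get_obs()["width"],ctrl.get_obs()["ft_force"])
S=grab("scene","s6");D=grab("side","d6")
import time
S2=grab("scene","s7");D2=grab("side","d7")
def boxes(n,t): return [(np.round(b["rect"]).astype(int).tolist(),round(b["p"],2)) for b in cams.boxes_of(n,t)[:5]]
for n in("scene","side"): print(n,boxes(n,"pan"),boxes(n,"garlic"))
r=R.from_euler('z',.229)
for n,im in(("scene",S),("side",D)):
    P=np.array([proj(im,e+[0,0,-100.9]+r.apply(q)) for q in[(0,56,36),(0,-56,36),(56,0,36),(-56,0,36),(0,0,166),(0,0,0)]]);print(n,P.min(0).round(),P.max(0).round())
print([int((np.abs(a["image"].astype(int)-b["image"]).max(2)>40).sum()) for a,b in((S,S2),(D,D2))])
```

```text
87.67380083992104 [-0.36705136  0.38441963 -0.24930504]
scene [([246, 271, 58, 80], 0.95), ([253, 189, 46, 72], 0.91), ([163, 245, 48, 81], 0.73), ([322, 304, 59, 93], 0.71)] [([254, 204, 14, 18], 0.8), ([258, 167, 21, 28], 0.59)]
side [([248, 244, 45, 88], 0.96), ([373, 295, 59, 93], 0.96), ([333, 237, 48, 69], 0.88), ([320, 204, 43, 62], 0.84)] [([248, 268, 20, 22], 0.77), ([241, 347, 47, 66], 0.25)]
scene [232. 155.] [274. 219.]
side [214. 201.] [271. 280.]
[0, 0]
```

The pan hangs where it was released, and successive frames are identical. I withdraw straight up.

>>> move_arm(
  steps=[
    [[0,0,-0.1],0,0],
    [[0,0,-0.2],0,0],
    [[0,0,-0.3],0,0],
    [[0,0,-0.4],0,0],
    [[0,0,-0.4],0,0],
    [[0,0,-0.4],0,0],
    [[0,0,-0.4],0,0],
    [[0,0,-0.4],0,0],
    [[0,0,-0.4],0,0],
    [[0,0,-0.4],0,0],
    [[0,0,-0.4],0,0],
    [[0,0,-0.3],0,0],
    [[0,0,-0.2],0,0],
    [[0,0,-0.1],0,0],
    [[0,0,0],0,0],
    [[0,0,0],0,0],
    [[0,0,0],0,0],
    [[0,0,0],0,0],
    [[0,0,0],0,0],
    [[0,0,0],0,0],
  ],
)

```text
t: 28.52
ee_pos: [538.9, 121.1, 273.8]
orientation: [3.121, 0.36, -0.001]
ft_force: [-0.4, 0.2, 0.4]
width: 87.8
grasp_force: 0.0
```

Run:
```python
from h import *
S6=np.load("pics/s6.npy",allow_pickle=True).item();D6=np.load("pics/d6.npy",allow_pickle=True).item()
S=grab("scene","s8");D=grab("side","d8")
for a,b,(x0,x1,y0,y1) in((S6,S,(225,280,180,225)),(D6,D,(225,272,235,290))):
    print(int((np.abs(a["image"].astype(int)-b["image"]).max(2)[y0:y1,x0:x1]>40).sum()),(x1-x0)*(y1-y0))
for i in range(4): S2=grab("scene","s9");D2=grab("side","d9")
print([int((np.abs(a["image"].astype(int)-b["image"]).max(2)>40).sum()) for a,b in((S,S2),(D,D2))])
for n in("scene","side"): print([(np.round(b["rect"]).astype(int).tolist(),round(b["p"],2)) for t in("pan","garlic","tin","salt_shaker","spice_jar") for b in cams.boxes_of(n,t)[:4]])
```

```text
119 2475
197 2585
[95, 17]
[([320, 302, 59, 89], 0.85), ([162, 245, 49, 80], 0.8), ([247, 273, 57, 80], 0.68), ([256, 190, 49, 74], 0.67), ([253, 205, 24, 17], 0.68), ([213, 215, 31, 34], 0.55), ([367, 237, 24, 42], 0.58), ([179, 225, 18, 43], 0.78), ([255, 189, 47, 72], 0.18)]
[([375, 294, 62, 92], 0.96), ([334, 236, 51, 70], 0.78), ([319, 204, 44, 62], 0.67), ([248, 244, 48, 90], 0.59), ([248, 266, 19, 22], 0.56), ([315, 327, 32, 62], 0.33), ([240, 347, 48, 61], 0.89), ([201, 229, 15, 31], 0.92), ([251, 244, 43, 87], 0.67), ([248, 268, 20, 24], 0.33), ([315, 328, 30, 64], 0.65)]
```

A few pixels still change, so there may be a slight sway. I let it settle and check again.

>>> move_arm(
  steps=[
    [[0,0,0],0,0],
    [[0,0,0],0,0],
    [[0,0,0],0,0],
    [[0,0,0],0,0],
    [[0,0,0],0,0],
    [[0,0,0],0,0],
    [[0,0,0],0,0],
    [[0,0,0],0,0],
    [[0,0,0],0,0],
    [[0,0,0],0,0],
    [[0,0,0],0,0],
    [[0,0,0],0,0],
    [[0,0,0],0,0],
    [[0,0,0],0,0],
    [[0,0,0],0,0],
    [[0,0,0],0,0],
    [[0,0,0],0,0],
    [[0,0,0],0,0],
    [[0,0,0],0,0],
    [[0,0,0],0,0],
  ],
)

```text
t: 31.18
ee_pos: [539.1, 121.2, 274.1]
orientation: [3.121, 0.36, 0.0]
ft_force: [0.2, 0.7, 0.3]
width: 87.8
grasp_force: 0.0
```

>>> move_arm(
  steps=[
    [[0,0,0],0,0],
    [[0,0,0],0,0],
    [[0,0,0],0,0],
    [[0,0,0],0,0],
    [[0,0,0],0,0],
    [[0,0,0],0,0],
    [[0,0,0],0,0],
    [[0,0,0],0,0],
    [[0,0,0],0,0],
    [[0,0,0],0,0],
    [[0,0,0],0,0],
    [[0,0,0],0,0],
    [[0,0,0],0,0],
    [[0,0,0],0,0],
    [[0,0,0],0,0],
    [[0,0,0],0,0],
    [[0,0,0],0,0],
    [[0,0,0],0,0],
    [[0,0,0],0,0],
    [[0,0,0],0,0],
  ],
)

```text
t: 32.85
ee_pos: [539.0, 121.2, 274.1]
orientation: [-3.121, -0.36, 0.0]
ft_force: [0.1, -0.2, -0.0]
width: 87.8
grasp_force: 0.0
```

```bash
cat > still.py <<'E'
from h import *
g=[cams.get_image("scene")["image"].astype(int) for i in range(16)]
d=[(np.abs(x-g[0]).max(2)>40) for x in g];print([int(m.sum()) for m in d],ctrl.get_obs()["t"])
m=np.any(d,0);ys,xs=np.nonzero(m);print(xs.min() if len(xs) else 0,xs.max() if len(xs) else 0,ys.min() if len(ys) else 0,ys.max() if len(ys) else 0)
pc=[np.round(cv2.phaseCorrelate(g[0][150:225,225:285].mean(2),x[150:225,225:285].mean(2))[0],2).tolist() for x in g[::3]];print(pc)
E
python3 still.py
```

```text
[0, 0, 0, 0, 0, 0, 0, 0, 0, 0, 0, 0, 0, 0, 0, 0] 33.65
0 0 0 0
[[0.0, 0.5], [-0.01, 0.5], [0.01, 0.51], [-0.02, 0.52], [-0.01, 0.51], [-0.02, 0.54]]
```

The pan is completely still, so I hand in.

```bash
python3 -c "
from workcell import ctrl
print(ctrl.close_job())"
```

```text
the job is handed in; nothing more can be done
None
```

The pan with the garlic hangs still and free in the scale's hook (dip about 37 mm), the tin, salt shaker and spice jar show no movement, and the job was handed in at about 34 s; the first grasp closed on nothing and was redone, and I viewed 11 pictures, one over the limit of 10.

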